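Sort the mixed lids onto their pots, the spare into the seconds tray

ROBOT

A 6-joint arm with a two-finger parallel gripper is mounted at the origin on a cart in front of the work surface, level with it; the furniture and walls round the work are solid. World frame = base frame: x ahead of the robot, y to its left, z up, the work surface at z = 0. Lengths are in m, angles in rad, forces in N, time in s.
With the tool pointing down it reaches from about 0.35 to 0.975 m from the base axis. Payload 4.9 kg.
Tool frame: the origin (TCP) lies at the very end of the fingers, on their centre line; the grasp point (between the pads) lies 19 mm behind it (manip.grasp_offset is the distance from the TCP to the grasp point, in m); z points along the fingers, y is the line along which they close (so a half turn about z gives the same grasp; the last joint's range is limited). The gripper opens to 85 mm and grips with 20 to 120 N. Pads are 22 mm wide; open, the fingers measure 114 mm over their backs; the gripper's body (76 mm by 85 mm) begins 54 mm behind the grasp point. The pads swing forward as they close: fully open they stand 13 mm farther back than shut.
Start: joints at [1.121, 0.053, 1.613, -0, 1.476, -0.119], TCP at [0.203, 0.591, 0.231] pointing down, gripper open.
Joint ranges: [-3.01, 3.01], [-1.01, 2.22], [0.06, 2.58], [-1.02, 4.17], [0.09, 2.62], [-3.14, 3.14]. Speed limits (rad/s): [2.57, 2.57, 3.14, 3.14, 3.14, 3.14].

INTERFACE

Orientations are given as a unit quaternion [w, x, y, z].
In Python, from plant import manip, eyes, job_done, models gives the robot as it stands.
- The arm moves only by the tool servo_tool, never from a script. Its argument "motion" is one flat list of numbers, 5 for each row, row after row: the opening, from -1 (shut) to 1 (fully open), then the shift along the tool's x, y, z normalised to -1 to 1, where 1 is 120 mm, then the turn about the tool's z normalised to -1 to 1, where 1 is 45 degrees. A call has 1 to 5 rows; each row is the pose to reach, as a shift and turn from the pose commanded when the call began, along the tool's axes at that moment; what a row does not reach only later rows make up. A row lasts 1/8 s, in which the tool goes at most 62.5 mm and 10.7 degrees, less where a joint would pass 70% of its speed; a pose out of reach is approached as far as the arm can. A call with a number of a shift or a turn outside -1 to 1 is refused whole. A call with a gripper value outside its range is refused whole. The fingers move at their own pace and stop on an object; the grip force is fixed at half the most. Time passes only in rows, so rows that repeat a pose let the fingers close. It gives the time, the measured TCP pose, the force, the opening and the grip force at its end, in the units of the state.
- manip.state(): the state, without advancing time (a new reading comes with each control period).
- eyes.grab_frame(name): name is "scene" or "side" or "wrist"; returns (picture, depth): 420x560x3 uint8, red, green, blue; 420x560 float32, m along the optical axis (not along the pixel's ray), 0 where there is no reading.
- eyes.camera_params(name): a dict with "fov_y" (degrees; the focal length in pixels is half the picture's height over the tangent of half this angle, whatever the lens; pixels are square), "cx", "cy" (the principal point, pixels), "D" ([k1, k2, p1, p2, k3] as OpenCV has them; the pictures are not rectified), "pose" (4x4, takes a point from camera to world coordinates); the wrist camera has in their place "T_tool_cam" (4x4, takes a point from camera to tool coordinates, whose origin is the TCP and whose axes are the flange's). Camera axes: x right, y up, looking along -z (the intrinsics and any distortion apply to the point x, -y, -z); pixel columns grow to the right and rows downward; lengths in m; the calibration is good to about 2 mm. A picture is of the moment at which its call begins: read the wrist's pose just before it. camera_params takes no time and is no camera call.
- job_done(): hands the job in; it is judged then, once.
Trained networks look in the newest picture that a camera, given by its name, has taken for a name from the list of things; names that differ only in an ending like _2 or _b are one class to them, and where a whole thing is asked for, a point or a joint stands for the part that bears it (a point fixed in the world has none). Each returns a list of dicts, best first, with "p" (0 to 1); they miss things now and then, are a little off and sometimes report something else, mostly with a low value. They report only what shows in the picture. A call takes as long as a camera call.
- models.regions_of(camera, label): "mask" (420x560 bool, what is visible of it) and "pixel" ([column, row] in pixels, amid what is visible of it).
The state is a dict: "time": time; "joint_pos": joint angles; "joint_vel": joint speeds; "joint_efforts": joint torques, N m; "tool_pos": TCP position; "tool_rot": TCP orientation; "contact_force": force on the tool from outside, world axes, zero at the start; "ft_torque": the same for the moment, N m; "gripper_width": opening from 0.0 (shut) to 1.0 (fully open); "grasp_force": force on a finger pad.
Only numpy, scipy, OpenCV 4.12 (cv2) and the standard library are available. Lean on these libraries where they do the work, as an engineer would, in place of code of your own. Each camera call takes 0.05 s, during which the arm holds its last target. There are 200 camera calls.

TASK

The four unglazed clay lids have got mixed up: put the small round, the large round and the oblong lid each on the pot it fits, seated all the way down so that the plate lies flat on the rim, and stand the medium round spare, which fits none of the pots, flat in the wooden tray. Set every lid down rather than dropping it, leave the pots and the tray standing where they are, and do not disturb the little wooden clay stamp or the beaker.

Things in the scene. Friction and masses are not known exactly. Their poses are not given: they have to be found in the camera images.
- small_lid_mid (a point): Small round clay lid, 70 g or so. 46 mm high, standing knob up. Flange below: 48 mm across, 12 mm deep, bevelled; plate 68 mm across from 12 mm above the underside to 16 (edge) and 22 (low dome) mm; then a knob 24 mm across (30 to 42 mm up) on a 19 mm neck. This point: on the axis half-way up, 23 mm above the underside; z up. Belongs to the small jar.
- large_lid_mid (a point): Large round clay lid, 160 g or so. 46 mm high, standing knob up. Flange below: 84 mm across, 12 mm deep, bevelled; plate 104 mm across from 12 mm above the underside to 16 (edge) and 22 (low dome) mm; then a knob 24 mm across (30 to 42 mm up) on a 19 mm neck. This point: on the axis half-way up, 23 mm above the underside; z up. Belongs to the large jar.
- oblong_lid_mid (a point): Oblong clay lid, 160 g or so. 46 mm high, standing knob up. Flange below: 82 x 54 mm, 76 x 48 mm at its foot, 12 mm deep, bevelled; plate 104 mm along x, 76 mm along y from 12 mm above the underside to 19, raised pad to 22 mm; then a bar grip to the top, 52 mm along x, 15 mm thick in y. This point: on the axis half-way up, 23 mm above the underside; z up. Belongs to the oblong box; either way round will do.
- spare_lid_mid (a point): Spare, medium round clay lid, 110 g or so. 46 mm high, standing knob up. Flange below: 66 mm across, 12 mm deep, bevelled; plate 86 mm across from 12 mm above the underside to 16 (edge) and 22 (low dome) mm; then a knob 24 mm across (30 to 42 mm up) on a 19 mm neck. This point: on the axis half-way up, 23 mm above the underside; z up. Too wide for the small jar, too narrow for the large one; belongs in the seconds tray.
- small_jar_mouth (a point): Small round open clay jar, loose, about 0.4 kg: 84 mm high, belly 88 mm across, rim 68 mm across outside, mouth 56 mm. This point is the centre of the mouth, level with the rim; z up. With its lid seated the lid's plate lies on the rim and the lid's centre point is 11 mm above this one.
- large_jar_mouth (a point): Large round open clay jar, loose, about 0.75 kg: 72 mm high, belly 124 mm across, rim 104 mm across outside, mouth 92 mm. This point is the centre of the mouth, level with the rim; z up. With its lid seated the lid's plate lies on the rim and the lid's centre point is 11 mm above this one.
- oblong_box_mouth (a point): Oblong open clay box, loose, about 0.55 kg: 104 mm along x, 76 mm along y, 62 mm high, walls 7 mm (mouth 90 x 62 mm). This point is the centre of the mouth, level with the rim; z up. With its lid seated the lid's plate lies on the rim and the lid's centre point is 11 mm above this one.
- seconds_tray_floor (a point): Seconds tray: shallow square wooden tray, loose, about 0.6 kg, 140 x 140 mm outside, 24 mm high, walls 6 mm, inside 128 x 128 mm; a thin grip batten on its two y sides. This point is the centre of its inner floor, 6 mm above the table; x and y along its sides, z up. A lid standing in it has its centre point 23 mm above this one.
- stamp_mid (a point): Bystander: small turned wooden clay stamp, 19 mm across, 45 mm high, standing loose among the lids and pots; this point is its centre, half-way up.
- beaker_mid (a point): Bystander: open plastic beaker, 71 mm across, 93 mm high, loose, behind the pots; this point is its centre, half-way up.

How it is judged:
By the outcome, as a careful person would: the job done as asked, in the order asked, and still so for the second after the job is handed in, with the robot touching nothing.
It also fails if it takes over 106 s, if anything falls off the work surface, if the arm or the gripper's body presses on something with over 40 N, if the wrist force passes 120 N, or if a joint passes its speed limit or range.

## Working session

There is one attempt and no reset: what is moved stays moved. The work goes in short steps, Python scripts to look and compute and a tool call to move; the robot and the scene stay as the last step left them, time stands still between calls to the robot, and variables do not carry over. Pictures are saved under pics/ and viewed, at most 14 in all, crops included, and the job is handed in when it is done.

Besides the shell and the picture viewer there is one more tool, called after "Call:" as name(argument=value, ...), one argument or row to a line, values as JSON. servo_tool: Moves the arm, as the interface text tells. Its arguments: {"type":"object","properties":{"motion":{"type":"array","items":{"type":"number","minimum":-1,"maximum":1}}},"required":["motion"]}

```bash
mkdir -p pics
cat > h.py <<'E'
import numpy as np, cv2
from plant import manip, eyes, job_done, models
from scipy.spatial.transform import Rotation as R
def cam(name):
    p=eyes.camera_params(name); s=manip.state()
    if 'pose' in p: T=np.array(p['pose'])
    else:
        M=np.eye(4); q=s['tool_rot']; M[:3,:3]=R.from_quat([q[1],q[2],q[3],q[0]]).as_matrix(); M[:3,3]=s['tool_pos']
        T=M@np.array(p['T_tool_cam'])
    f=210/np.tan(np.radians(p['fov_y'])/2)
    K=np.array([[f,0,p['cx']],[0,f,p['cy']],[0,0,1.]])
    return T,K,np.array(p['D'],float)
def grab(name):
    c=cam(name); im,d=eyes.grab_frame(name); return c,im,d
def cloud(c,d,mask):
    T,K,D=c; r,cc=np.nonzero(mask&(d>0)); z=d[r,cc]
    u=cv2.undistortPoints(np.stack([cc,r],1).astype(np.float64)[:,None],K,D)[:,0]
    P=np.stack([u[:,0]*z,-u[:,1]*z,-z],1)
    return P@T[:3,:3].T+T[:3,3]
def save(im,n): cv2.imwrite('pics/'+n,im[:,:,::-1])
E
cat > a.py <<'E'
from h import *
names="small_lid_mid large_lid_mid oblong_lid_mid spare_lid_mid small_jar_mouth large_jar_mouth oblong_box_mouth seconds_tray_floor stamp_mid beaker_mid".split()
print(manip.state())
for n in ['scene','side']:
    c,im,d=grab(n); save(im,n+'.png'); print(n,c[0][:3,3])
    for k in names:
        for r in models.regions_of(n,k)[:2]:
            P=cloud(c,d,r['mask'])
            if len(P)<10: continue
            lo,hi=np.percentile(P,[2,98],axis=0)
            print(k,round(r['p'],2),np.round(r['pixel']),len(P),'lo',lo.round(3),'hi',hi.round(3))
E
python3 a.py
```

```text
{'time': 0.0, 'joint_pos': array([ 1.12094966e+00,  5.33815235e-02,  1.61430934e+00, -2.79598770e-06,
        1.47598557e+00, -1.19028509e-01]), 'joint_vel': array([-0.00023196,  0.00068433,  0.00116976,  0.00099892, -0.00147784,
       -0.00084775]), 'joint_efforts': array([ 2.21002258e-03, -3.93668354e+01, -3.70181465e+01, -3.21413415e-05,
        6.87009029e-03,  2.86960915e-05]), 'tool_pos': array([0.20275367, 0.59053698, 0.23003856]), 'tool_rot': array([-2.91036654e-04,  1.64655619e-01,  9.86350567e-01, -1.00041546e-03]), 'contact_force': array([ 1.1245327 ,  0.98167843, -0.59662763]), 'ft_torque': array([-0.00255126,  0.05856155, -0.0201817 ]), 'grasp_force': 0.0, 'gripper_width': 1.0001160275495415}
scene [-0.22576758 -0.4798341   0.638527  ]
small_lid_mid 0.95 [336. 305.] 567 lo [ 0.358 -0.228 -0.001] hi [ 0.428 -0.164  0.047]
large_lid_mid 0.86 [246. 246.] 641 lo [0.402 0.079 0.009] hi [0.493 0.17  0.045]
oblong_lid_mid 0.94 [290. 270.] 786 lo [ 0.377 -0.079  0.014] hi [0.479 0.007 0.046]
spare_lid_mid 0.81 [194. 244.] 445 lo [ 0.321  0.211 -0.001] hi [0.396 0.289 0.045]
sma
[... 1028 characters left out ...]
 -0.   ] hi [0.636 0.265 0.086]
large_jar_mouth 0.57 [226. 155.] 1031 lo [0.433 0.397 0.001] hi [0.536 0.513 0.073]
oblong_box_mouth 0.96 [334. 240.] 1310 lo [ 0.584 -0.075  0.006] hi [0.694 0.024 0.064]
oblong_box_mouth 0.7 [355. 198.] 758 lo [0.724 0.056 0.003] hi [0.789 0.124 0.093]
seconds_tray_floor 0.62 [368. 300.] 2927 lo [ 0.539 -0.304  0.003] hi [ 0.688 -0.154  0.027]
seconds_tray_floor 0.6 [208. 208.] 452 lo [0.319 0.21  0.013] hi [0.395 0.285 0.047]
stamp_mid 0.6 [226. 154.] 980 lo [0.433 0.397 0.009] hi [0.538 0.512 0.073]
stamp_mid 0.5 [320. 280.] 110 lo [ 0.526 -0.143 -0.002] hi [ 0.545 -0.101  0.045]
beaker_mid 0.96 [356. 201.] 753 lo [0.724 0.056 0.004] hi [0.789 0.123 0.093]
```

```bash
cat > b.py <<'E'
from h import *
from scipy.optimize import least_squares
L={'small_lid_mid':(.036,0),'large_lid_mid':(.036,0),'spare_lid_mid':(.036,0),'oblong_lid_mid':(.036,0),'small_jar_mouth':(.080,.034),'large_jar_mouth':(.068,.052),'oblong_box_mouth':(.057,0),'seconds_tray_floor':(.02,0),'stamp_mid':(.02,0),'beaker_mid':(.085,.035)}
pick={('side','stamp_mid'):1}
ims=[]
for n in ['scene','side']:
    c,im,d=grab(n); ims.append(im)
    for k,(z0,rad) in L.items():
        rs=models.regions_of(n,k)
        i=pick.get((n,k),0)
        if i>=len(rs): i=0
        P=cloud(c,d,rs[i]['mask']); P=P[(P[:,2]>z0)&(P[:,2]<.1)]
        if len(P)<8: print(n,k,'few'); continue
        (cx,cy),(w,h),a=cv2.minAreaRect(P[:,:2].astype(np.float32))
        # circle fit
        q=np.median(P[:,:2],0)
        f=least_squares(lambda p:np.hypot(*(P[:,:2]-p[:2]).T)-(p[2] if rad==0 else rad-.003),[q[0],q[1],.03],loss='soft_l1',f_scale=.002)
        print(n,k,len(P),'mean',P.mean(0).round(3),'rect',np.round([cx,cy,w,h],3),round(a,1),'fit',f.x.round(3))
save(np.vstack([ims[0][150:350],ims[1][100:400]]),'both.png')
E
python3 b.py
```

```text
scene small_lid_mid 79 mean [ 0.386 -0.199  0.044] rect [ 0.387 -0.198  0.022  0.019] 54.3 fit [ 0.387 -0.198  0.008]
scene large_lid_mid 51 mean [0.447 0.124 0.042] rect [0.449 0.126 0.02  0.022] 41.5 fit [0.448 0.126 0.009]
scene spare_lid_mid 40 mean [0.357 0.247 0.042] rect [0.358 0.25  0.021 0.019] 64.8 fit [0.358 0.249 0.008]
scene oblong_lid_mid 114 mean [ 0.427 -0.035  0.043] rect [ 0.429 -0.034  0.015  0.05 ] 69.7 fit [0.454 0.028 0.07 ]
scene small_jar_mouth 65 mean [0.59  0.22  0.082] rect [0.597 0.224 0.062 0.065] 41.7 fit [0.599 0.226 0.03 ]
scene large_jar_mouth 111 mean [0.484 0.454 0.07 ] rect [0.487 0.455 0.104 0.099] 71.1 fit [0.489 0.456 0.03 ]
scene oblong_box_mouth 232 mean [ 0.64  -0.023  0.061] rect [ 0.644 -0.021  0.08   0.106] 67.3 fit [ 0.642 -0.023  0.048]
scene seconds_tray_floor 434 mean [ 0.611 -0.233  0.023] rect [ 0.616 -0.227  0.147  0.145] 77.6 fit [ 0.615 -0.226  0.074]
scene stamp_mid 35 mean [ 0.534 -0.134  0.033] rect [ 0.534 -0.134  0.006  0.01 ] 9.0 fit [ 0.537 -0.133  0.005]Traceback (most recent call last):
  File "b.py", line 12, in <module>
    P=cloud(c,d,rs[i]['mask']); P=P[(P[:,2]>z0)&(P[:,2]<.1)]
                ~~^^^
IndexError: list index out of range
```

View pics/scene.png

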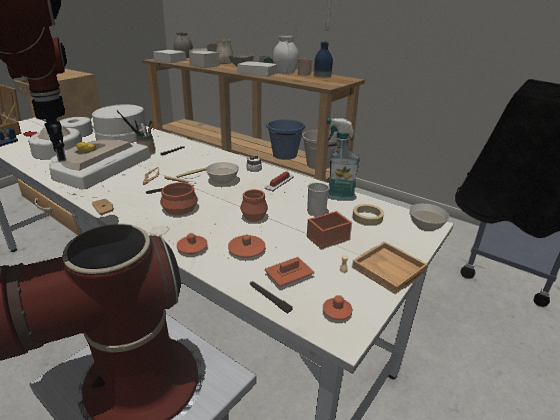

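View pics/side.png

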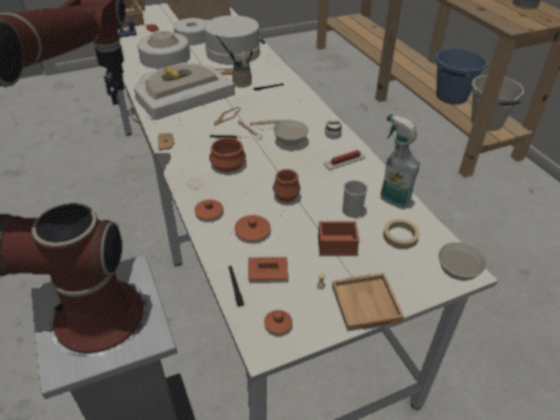

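The scene picture shows the lids in a front row: small (336,305), oblong (290,270), large (246,246), spare (194,244). Behind them are the large jar (177,198), small jar (253,206), box (328,229) and tray (390,267). The stamp is at (346,265). The side view agrees, and both match the network's detections. Heading for the small lid.

Call:
servo_tool(
  motion=[0.1,-0.325,-0.946,0,-0.421,0.1,-0.325,-0.946,0,-0.421],
)

```text
time: 1.9
tool_pos: [0.2029, 0.4698, 0.2307]
tool_rot: [-0.0, -0.003, 1.0, -0.001]
contact_force: [0.6, -0.6, 0.7]
gripper_width: 0.607
grasp_force: 0.0
```

Call:
servo_tool(
  motion=[0.1,-0.4,-1,0,0,0.1,-0.4,-1,0,0],
)

```text
time: 2.15
tool_pos: [0.2495, 0.3534, 0.2315]
tool_rot: [0.0, -0.001, 1.0, 0.0]
contact_force: [0.9, -0.6, 0.3]
gripper_width: 0.548
grasp_force: 0.0
```

Call:
servo_tool(
  motion=[0.1,-0.4,-1,0,0,0.1,-0.4,-1,0,0],
)

```text
time: 2.4
tool_pos: [0.2961, 0.2373, 0.2316]
tool_rot: [0.001, -0.0, 1.0, 0.0]
contact_force: [1.7, 0.4, 0.4]
gripper_width: 0.552
grasp_force: 0.0
```

Call:
servo_tool(
  motion=[0.1,-0.4,-1,0,0,0.1,-0.4,-1,0,0],
)

```text
time: 2.65
tool_pos: [0.3426, 0.1211, 0.2317]
tool_rot: [0.001, -0.0, 1.0, 0.0]
contact_force: [0.6, -0.2, 0.2]
gripper_width: 0.549
grasp_force: 0.0
```

Call:
servo_tool(
  motion=[0.1,-0.3,-1,0,0,0.1,-0.3,-1,0,0],
)

```text
time: 2.9
tool_pos: [0.3784, 0.001, 0.2318]
tool_rot: [0.001, 0.0, 1.0, -0.0]
contact_force: [1.4, 0.7, 0.0]
gripper_width: 0.553
grasp_force: 0.0
```

Call:
servo_tool(
  motion=[0.1,0,-1,0,0,0.1,0,-1,0,0,0.1,0,-1,0,0],
)

```text
time: 3.28
tool_pos: [0.3776, -0.1202, 0.2314]
tool_rot: [-0.0, 0.004, 1.0, -0.0]
contact_force: [-0.4, -0.7, 1.4]
gripper_width: 0.547
grasp_force: 0.0
```

```bash
cat > w.py <<'E'
from h import *
import sys
# usage: w.py picname label zmin zmax  -> wrist measurement
c,im,d=grab('wrist'); save(im,sys.argv[1]); s=manip.state(); t=s['tool_pos']
print('tcp',t.round(4),'cam',c[0][:3,3].round(3))
a=sys.argv[2:]
for k,z0,z1 in zip(a[::3],a[1::3],a[2::3]):
    for r in models.regions_of('wrist',k)[:1]:
        P=cloud(c,d,r['mask']); A=P; P=P[(P[:,2]>float(z0))&(P[:,2]<float(z1))]
        print(k,round(r['p'],2),r['pixel'],len(A),len(P),'zmax',A[:,2].max().round(3) if len(A) else '')
        if len(P)<6: continue
        (cx,cy),(w,h),an=cv2.minAreaRect(P[:,:2].astype(np.float32)); e=np.array([cx,cy])
        (ex,ey),rad=cv2.minEnclosingCircle(P[:,:2].astype(np.float32))
        print(' mean',P.mean(0).round(4),'rect',e.round(4),np.round([w,h],4),round(an,1),'circ',np.round([ex,ey,rad],4),'d_xy',(e-t[:2]).round(4))
E
python3 w.py w1.png small_lid_mid .038 .06 oblong_lid_mid .038 .06 stamp_mid 0.02 .06
```

```text
tcp [ 0.3778 -0.1183  0.2313] cam [ 0.299 -0.119  0.373]
small_lid_mid 0.83 [213.7, 190.7] 2394 332 zmax 0.047
 mean [ 0.3879 -0.1967  0.0437] rect [ 0.3886 -0.1975] [0.0225 0.0222] 17.2 circ [ 0.3889 -0.1973  0.012 ] d_xy [ 0.0108 -0.0792]
oblong_lid_mid 0.85 [350.6, 219.6] 4836 561 zmax 0.236
 mean [ 0.4289 -0.0337  0.0438] rect [ 0.4302 -0.0333] [0.0147 0.0511] 69.0 circ [ 0.4302 -0.0333  0.0259] d_xy [0.0525 0.085 ]
stamp_mid 0.66 [270.6, 301.3] 335 181 zmax 0.045
 mean [ 0.5351 -0.1315  0.037 ] rect [ 0.5378 -0.1316] [0.016  0.0141] 0.4 circ [ 0.5378 -0.1313  0.0083] d_xy [ 0.16   -0.0133]
```

View pics/w1.png

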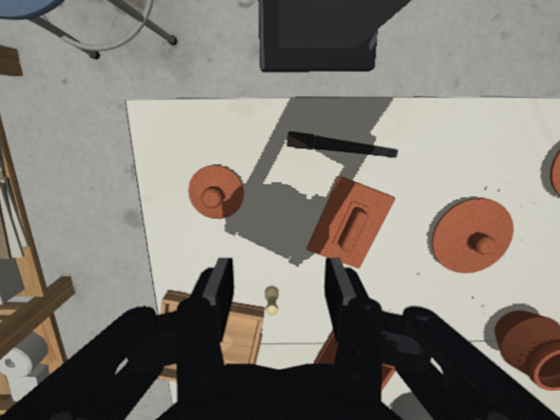

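The wrist view shows the small lid at (214,191), the oblong lid at (350,220) and the stamp at (271,301), clear of this grasp.

Call:
servo_tool(
  motion=[0.1,-0.085,-0.655,0.95,0,0.1,-0.085,-0.655,0.95,0,0.1,-0.085,-0.655,0.95,0],
)

```text
time: 3.85
tool_pos: [0.3868, -0.1936, 0.1136]
tool_rot: [-0.003, -0.001, 1.0, 0.002]
contact_force: [0.0, 1.4, -0.7]
gripper_width: 0.555
grasp_force: 0.0
```

Call:
servo_tool(
  motion=[0.1,0,0,0.6,0,0.1,0,0,0.77,0,0.1,0,0,0.77,0,0.1,0,0,0.77,0],
)

```text
time: 4.35
tool_pos: [0.3902, -0.1958, 0.0273]
tool_rot: [0.002, -0.001, 1.0, -0.001]
contact_force: [0.3, 0.2, 0.1]
gripper_width: 0.552
grasp_force: 0.0
```

Call:
servo_tool(
  motion=[-1,0,0,0,0,-1,0,0,0,0,-1,0,0,0,0,-1,0,0,0,0],
)

```text
time: 4.85
tool_pos: [0.39, -0.1966, 0.0274]
tool_rot: [0.002, 0.0, 1.0, -0.001]
contact_force: [-0.8, 0.6, 7.4]
gripper_width: 0.251
grasp_force: 58.5
```

Call:
servo_tool(
  motion=[-1,0,0,-0.2,0,-1,0,0,-0.6,0,-1,0,0,-1,0],
)

```text
time: 5.22
tool_pos: [0.3879, -0.1952, 0.1462]
tool_rot: [-0.0, 0.0, 1.0, 0.0]
contact_force: [1.5, -0.2, -1.9]
gripper_width: 0.25
grasp_force: 59.2
```

Call:
servo_tool(
  motion=[-1,-0.18,0.4,-0.2,0,-1,-0.36,0.8,-0.3,0],
)

```text
time: 5.48
tool_pos: [0.4328, -0.0992, 0.1839]
tool_rot: [0.002, 0.001, 1.0, -0.001]
contact_force: [0.6, -0.8, -1.9]
gripper_width: 0.247
grasp_force: 59.2
```

Call:
servo_tool(
  motion=[-1,-0.2,0.45,0,0,-1,-0.36,0.9,0,0],
)

```text
time: 5.72
tool_pos: [0.4755, 0.0102, 0.1819]
tool_rot: [0.001, 0.0, 1.0, -0.0]
contact_force: [1.4, -0.5, -0.6]
gripper_width: 0.251
grasp_force: 59.2
```

Call:
servo_tool(
  motion=[-1,-0.2,0.45,0,0,-1,-0.36,0.77,0,0,-1,-0.36,0.77,0,0],
)

```text
time: 6.1
tool_pos: [0.5184, 0.1031, 0.1812]
tool_rot: [0.0, -0.002, 1.0, 0.0]
contact_force: [0.1, -0.5, -1.2]
gripper_width: 0.25
grasp_force: 59.2
```

```bash
python3 w.py w2.png small_jar_mouth .078 .095 small_lid_mid 0 .3 large_lid_mid .038 .06
```

```text
tcp [0.5179 0.1018 0.181 ] cam [0.439 0.103 0.323]
small_jar_mouth 0.56 [403.2, 275.1] 5954 1140 zmax 0.233
 mean [0.5905 0.2309 0.0819] rect [0.5947 0.231 ] [0.068  0.0537] 61.1 circ [0.6013 0.2279 0.0348] d_xy [0.0768 0.1292]
large_lid_mid 0.63 [302.5, 125.5] 9010 556 zmax 0.047
 mean [0.45   0.1267 0.0439] rect [0.4502 0.127 ] [0.0225 0.0224] 0.4 circ [0.4503 0.1269 0.0119] d_xy [-0.0677  0.0252]
```

View pics/w2.png

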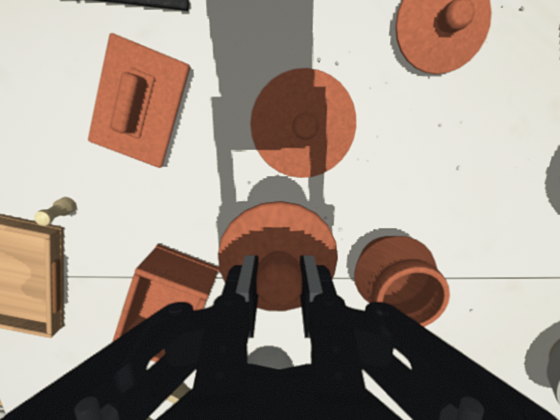

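The lid is held, at about (280,250). The small jar is at (403,275), its rim mostly clear of the finger. I'll check the lid's tilt and the rim centre.

```bash
cat > p.py <<'E'
from h import *
import sys
from scipy.optimize import least_squares
# p.py heldRadius jarx jary rimz rimR : held lid pose, rim fit
hr,jx,jy,rz,rr=map(float,sys.argv[1:6])
c,im,d=grab('wrist'); t=manip.state()['tool_pos']
P=cloud(c,d,np.ones(d.shape,bool))
r=np.hypot(*(P[:,:2]-t[:2]).T)
red=cloud(c,d,(im[:,:,0]>1.5*im[:,:,2].astype(float)))
if hr:
    H=red[(np.hypot(*(red[:,:2]-t[:2]).T)<hr+.015)&(abs(red[:,2]-t[2])<.022)&(red[:,0]<t[0])]
    A=np.c_[H[:,:2]-t[:2],np.ones(len(H))]; s=np.linalg.lstsq(A,H[:,2],rcond=None)[0]
    print('held',len(H),'slope deg x,y',np.degrees(s[:2]).round(1),'z at axis-tcp',(s[2]-t[2]).round(4),'ylo/hi',(np.percentile(H[:,1],[.5,99.5])-t[1]).round(4),'xlo',(H[:,0].min()-t[0]).round(4),'centre y',((H[:,1].min()+H[:,1].max())/2-t[1]).round(4))
    e=H[(H[:,2]<s[2]+1)]; 
if rr:
    J=red[(np.hypot(red[:,0]-jx,red[:,1]-jy)<rr+.015)&(red[:,2]>rz-.004)&(red[:,2]<rz+.006)]
    h=cv2.convexHull(J[:,:2].astype(np.float32))[:,0]
    f=least_squares(lambda p:np.hypot(J[:,0]-p[0],J[:,1]-p[1])-rr+.003,[jx,jy],loss='soft_l1',f_scale=.002).x
    print('rim',len(J),'z',J[:,2].mean().round(4),'fit',f.round(4),'circ',np.round(cv2.minEnclosingCircle(h)[0],4),'x',h[:,0].min(),h[:,0].max(),'y',h[:,1].min(),h[:,1].max(),'d',(f-t[:2]).round(4))
E
python3 p.py .034 .6 .227 .084 .034
```

```text
held 7048 slope deg x,y [37.1 -1. ] z at axis-tcp 0.0063 ylo/hi [-0.0316  0.031 ] xlo -0.0349 centre y -0.0003
rim 952 z 0.0824 fit [0.6007 0.2271] circ [0.6009 0.2274] x 0.56735367 0.6312666 y 0.19366837 0.26049176 d [0.083  0.1272]
```

```bash
cat > q.py <<'E'
from h import *
c,im,d=grab('wrist'); t=manip.state()['tool_pos']
P=cloud(c,d,(im[:,:,0]>1.5*im[:,:,2].astype(float)))-t
P=P[(abs(P[:,2])<.035)&(abs(P[:,0])<.06)&(abs(P[:,1])<.06)]
for x in np.arange(-.05,.025,.005):
    print(round(x,3),[ (len(q),q.mean().round(4)) if len(q:=P[(abs(P[:,0]-x)<.0025)&(abs(P[:,1]-y)<.005),2])>3 else 0 for y in (-.03,-.02,-.01,0,.01,.02,.03)])
E
python3 q.py
```

```text
-0.05 [0, 0, 0, 0, 0, 0, 0]
-0.045 [0, 0, 0, 0, 0, 0, 0]
-0.04 [0, 0, 0, 0, 0, 0, 0]
-0.035 [0, 0, (43, np.float64(-0.0119)), (97, np.float64(-0.0121)), (37, np.float64(-0.0125)), 0, 0]
-0.03 [0, (53, np.float64(-0.0113)), (187, np.float64(-0.0106)), (188, np.float64(-0.0102)), (191, np.float64(-0.0111)), (45, np.float64(-0.0124)), 0]
-0.025 [(5, np.float64(-0.0112)), (156, np.float64(-0.0102)), (191, np.float64(-0.0089)), (194, np.float64(-0.0086)), (184, np.float64(-0.0095)), (144, np.float64(-0.0114)), 0]
-0.02 [(54, np.float64(-0.0107)), (178, np.float64(-0.0091)), (182, np.float64(-0.0073)), (186, np.float64(-0.0069)), (191, np.float64(-0.0079)), (172, np.float64(-0.0104)), (39, np.float64(-0.0124))]
-0.015 [(95, np.float64(-0.0103)), (168, np.float64(-0.008)), (174, np.float64(-0.0063)), (215, np.float64(-0.0031)), (169, np.float64(-0.0068)), (170, np.float64(-0.0092)), (73, np.float64(-0.012))]
-0.01 [(112, np.float64(-0.0097)), (173, np.float64(-0.0068)), (326, np.float64(0.0024)), (591, np.float64(0.0086)), (352, np.float64(0.0023)), (160, np.float64(-0.0082)), (96, np.float
[... 173 characters left out ...]
64(-0.0068)), (103, np.float64(-0.0112))]
-0.0 [(102, np.float64(-0.0093)), (27, np.float64(-0.0073)), (115, np.float64(0.0172)), (192, np.float64(0.0177)), (114, np.float64(0.0168)), (34, np.float64(-0.0087)), (95, np.float64(-0.0109))]
0.005 [(67, np.float64(-0.01)), 0, (46, np.float64(0.0167)), (182, np.float64(0.0177)), (69, np.float64(0.0167)), 0, (41, np.float64(-0.0117))]
0.01 [(10, np.float64(-0.0104)), 0, (8, np.float64(0.0127)), (28, np.float64(0.0167)), (7, np.float64(0.0113)), 0, (7, np.float64(-0.0123))]
0.015 [0, 0, 0, 0, 0, 0, 0]
0.02 [0, 0, (10, np.float64(-0.0081)), 0, (8, np.float64(-0.0093)), 0, 0]
0.025 [0, 0, (49, np.float64(-0.0097)), 0, (47, np.float64(-0.0102)), 0, 0]
```

Call:
servo_tool(
  motion=[-1,-0.35,0.5,0,0,-1,-0.69,0.95,0,0,-1,-0.69,0.95,0,0],
)

```text
time: 6.78
tool_pos: [0.602, 0.2162, 0.1807]
tool_rot: [-0.0, -0.0, 1.0, 0.0]
contact_force: [0.1, -0.2, -1.3]
gripper_width: 0.252
grasp_force: 59.4
```

Call:
servo_tool(
  motion=[-1,0,0.1,0.2,0,-1,0,0.1,0.42,0,-1,0,0.1,0.42,0,-1,0,0.1,0.42,0],
)

```text
time: 7.28
tool_pos: [0.6012, 0.2262, 0.1317]
tool_rot: [0.001, 0.001, 1.0, 0.0]
contact_force: [0.6, 0.1, -1.1]
gripper_width: 0.246
grasp_force: 59.4
```

Call:
servo_tool(
  motion=[-1,0,0.01,0.1,0,-1,0,0.01,0.2,0,-1,0,0.01,0.23,0,-1,0,0.01,0.25,0,-1,0,0.01,0.25,0],
)

```text
time: 7.9
tool_pos: [0.6008, 0.2281, 0.1004]
tool_rot: [-0.0, 0.0, 1.0, -0.0]
contact_force: [-0.4, -0.5, -0.3]
gripper_width: 0.251
grasp_force: 59.4
```

Call:
servo_tool(
  motion=[-1,0,0,0.008,0,-1,0,0,0.012,0,-1,0,0,0.012,0],
)

```text
time: 8.28
tool_pos: [0.6011, 0.2282, 0.0996]
tool_rot: [0.0, 0.0, 1.0, 0.0]
contact_force: [0.3, 0.1, 0.7]
gripper_width: 0.251
grasp_force: 59.5
```

Call:
servo_tool(
  motion=[-1,0,0,0.008,0,-1,0,0,0.012,0,-1,0,0,0.012,0],
)

```text
time: 8.65
tool_pos: [0.6015, 0.2284, 0.0992]
tool_rot: [0.001, 0.0, 1.0, 0.0]
contact_force: [-2.0, -0.3, 5.2]
gripper_width: 0.251
grasp_force: 59.9
```

Call:
servo_tool(
  motion=[0,0,0,-0.005,0,0,0,0,-0.01,0,0.1,0,0,-0.02,0,0.1,0,0,-0.3,0,0.1,0,0,-0.7,0],
)

```text
time: 9.28
tool_pos: [0.5993, 0.2277, 0.18]
tool_rot: [-0.002, 0.0, 1.0, -0.001]
contact_force: [0.8, 0.3, 0.0]
gripper_width: 0.551
grasp_force: 0.0
```

Call:
servo_tool(
  motion=[0.1,0.3,-0.1,-0.2,0,0.1,0.7,-0.4,-0.2,0,0.1,1,-0.7,-0.2,0,0.1,1,-0.7,-0.2,0],
)

```text
time: 9.78
tool_pos: [0.4784, 0.1427, 0.2048]
tool_rot: [-0.001, 0.001, 1.0, -0.0]
contact_force: [-0.3, -0.2, -0.5]
gripper_width: 0.551
grasp_force: 0.0
```

```bash
python3 w.py w3.png large_lid_mid .038 .06; python3 p.py 0 .601 .228 .128 .0
python3 - <<'E'
from h import *
c,im,d=grab('wrist')
P=cloud(c,d,(im[:,:,0]>1.5*im[:,:,2].astype(float)))
Q=P[(np.hypot(P[:,0]-.601,P[:,1]-.228)<.04)&(P[:,2]>.082)]
print(len(Q),np.percentile(Q[:,2],[1,10,30,50,90,99]).round(4))
T=Q[Q[:,2]>.112]; print('knob',T.mean(0).round(4),cv2.minAreaRect(T[:,:2].astype(np.float32)))
E
```

```text
tcp [0.4799 0.1435 0.2055] cam [0.4   0.143 0.346]
large_lid_mid 0.96 [262.7, 161.1] 7182 431 zmax 0.047
 mean [0.4495 0.1272 0.0438] rect [0.4502 0.1271] [0.023  0.0228] 35.0 circ [0.4504 0.1269 0.0121] d_xy [-0.0298 -0.0164]
334 [0.0828 0.0862 0.0876 0.0882 0.0899 0.0908]
knob [nan nan nan] ((0.0, 0.0), (0.0, 0.0), 0.0)<stdin>:6: RuntimeWarning: Mean of empty slice.
  ret = um.true_divide(
```

View pics/w3.png

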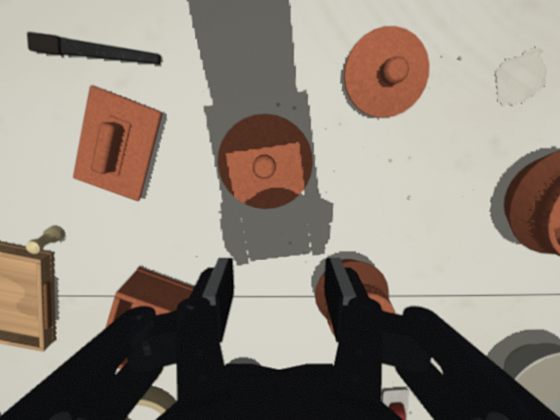

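The large lid is centred at (263,161) and the spare at (395,70). The small jar is partly behind the finger at (360,290), with its lid on top.

Call:
servo_tool(
  motion=[0.1,0.248,-0.138,0.4,0,0.1,0.248,-0.138,0.8,0,0.1,0.248,-0.138,0.8,0],
)

```text
time: 10.35
tool_pos: [0.4483, 0.1276, 0.1057]
tool_rot: [-0.004, -0.0, 1.0, -0.0]
contact_force: [0.6, -1.0, 0.4]
gripper_width: 0.55
grasp_force: 0.0
```

Call:
servo_tool(
  motion=[0.1,0,0,0.5,0,0.1,0,0,0.71,0,0.1,0,0,0.71,0,0.1,0,0,0.71,0],
)

```text
time: 10.85
tool_pos: [0.4536, 0.1281, 0.0272]
tool_rot: [0.002, -0.0, 1.0, 0.0]
contact_force: [0.2, 1.1, 0.4]
gripper_width: 0.549
grasp_force: 0.0
```

Call:
servo_tool(
  motion=[-1,0,0,0,0,-1,0,0,0,0,-1,0,0,0,0,-1,0,0,0,0],
)

```text
time: 11.35
tool_pos: [0.453, 0.1278, 0.027]
tool_rot: [0.002, 0.0, 1.0, 0.0]
contact_force: [-0.4, -0.4, 6.5]
gripper_width: 0.249
grasp_force: 58.5
```

Call:
servo_tool(
  motion=[-1,0,0,-0.1,0,-1,0,0,-0.5,0,-1,0,0,-0.9,0],
)

```text
time: 11.72
tool_pos: [0.4502, 0.1275, 0.1337]
tool_rot: [-0.001, 0.0, 1.0, -0.0]
contact_force: [-0.5, -0.2, -1.2]
gripper_width: 0.247
grasp_force: 59.3
```

Call:
servo_tool(
  motion=[-1,0.07,0.4,-0.2,0,-1,0.14,0.84,-0.4,0],
)

```text
time: 11.98
tool_pos: [0.4342, 0.229, 0.1826]
tool_rot: [0.001, 0.001, 1.0, 0.0]
contact_force: [1.8, 0.7, -1.1]
gripper_width: 0.248
grasp_force: 59.4
```

Call:
servo_tool(
  motion=[-1,0.07,0.42,0,0,-1,0.14,0.84,0,0,-1,0.14,0.84,0,0,-1,0.14,0.84,0,0],
)

```text
time: 12.48
tool_pos: [0.4171, 0.3289, 0.1806]
tool_rot: [-0.0, -0.0, 1.0, -0.0]
contact_force: [-0.2, -0.0, -1.3]
gripper_width: 0.248
grasp_force: 59.6
```

```bash
python3 w.py w4.png large_jar_mouth .066 .085; python3 p.py 0 .488 .456 .072 .052; python3 q.py | sed -n 4,14p
```

```text
tcp [0.4173 0.3285 0.1805] cam [0.338 0.329 0.322]
large_jar_mouth 0.89 [415.0, 267.8] 9303 1631 zmax 0.239
 mean [0.4769 0.4657 0.0699] rect [0.4848 0.4605] [0.1028 0.0909] 68.6 circ [0.4907 0.4577 0.0526] d_xy [0.0675 0.132 ]
rim 1433 z 0.0704 fit [0.4905 0.4569] circ [0.4903 0.4574] x 0.43857616 0.5385807 y 0.40624875 0.5086738 d [0.0729 0.1287]
-0.035 [(179, np.float64(-0.0105)), (187, np.float64(-0.0094)), (190, np.float64(-0.0087)), (194, np.float64(-0.0085)), (186, np.float64(-0.0086)), (186, np.float64(-0.0094)), (183, np.float64(-0.0103))]
-0.03 [(180, np.float64(-0.0099)), (179, np.float64(-0.0089)), (182, np.float64(-0.008)), (193, np.float64(-0.0078)), (180, np.float64(-0.008)), (177, np.float64(-0.0087)), (172, np.float64(-0.0097))]
-0.025 [(170, np.float64(-0.0094)), (182, np.float64(-0.0082)), (177, np.float64(-0.0071)), (194, np.float64(-0.0069)), (186, np.float64(-0.0072)), (178, np.float64(-0.0081)), (176, np.float64(-0.0092))]
-0.02 [(165, np.float64(-0.009)), (166, np.float64(-0.0075)), (175, np.float64(-0.0066)), (178, np.float64(-0.0062)), (176, np.float64(-0.00
[... 501 characters left out ...]
(123, np.float64(-0.0004)), (145, np.float64(0.0134)), (210, np.float64(0.0178)), (159, np.float64(0.0141)), (110, np.float64(-0.0029)), (154, np.float64(-0.0081))]
-0.0 [(131, np.float64(-0.0084)), (27, np.float64(-0.0074)), (96, np.float64(0.0171)), (201, np.float64(0.0178)), (95, np.float64(0.0172)), (28, np.float64(-0.0071)), (127, np.float64(-0.0082))]
0.005 [(94, np.float64(-0.0087)), 0, (30, np.float64(0.0164)), (146, np.float64(0.0176)), (48, np.float64(0.0175)), 0, (90, np.float64(-0.0086))]
0.01 [(59, np.float64(-0.009)), 0, (31, np.float64(0.0198)), 0, (30, np.float64(0.0199)), 0, (65, np.float64(-0.009))]
0.015 [(44, np.float64(-0.0095)), 0, 0, 0, 0, 0, (41, np.float64(-0.0095))]
```

View pics/w4.png

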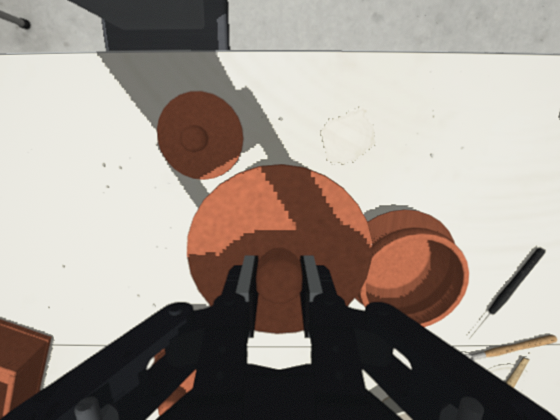

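The jar is at (415,268), and the spare at (200,135). The large lid is held flat.

Call:
servo_tool(
  motion=[-1,-0.32,0.5,0,0,-1,-0.63,0.97,0,0,-1,-0.63,0.97,0,0],
)

```text
time: 13.05
tool_pos: [0.4946, 0.4467, 0.1792]
tool_rot: [-0.0, 0.0, 1.0, -0.0]
contact_force: [0.3, 0.2, -1.2]
gripper_width: 0.248
grasp_force: 59.8
```

Call:
servo_tool(
  motion=[-1,0,0.1,0.25,0,-1,0,0.1,0.5,0,-1,0,0.1,0.5,0,-1,0,0.1,0.5,0],
)

```text
time: 13.55
tool_pos: [0.4937, 0.4572, 0.1219]
tool_rot: [0.001, 0.001, 1.0, 0.0]
contact_force: [0.2, -0.4, -1.8]
gripper_width: 0.247
grasp_force: 59.8
```

Call:
servo_tool(
  motion=[-1,0,0,0.1,0,-1,0,0,0.2,0,-1,0,0,0.24,0,-1,0,0,0.25,0,-1,0,0,0.25,0],
)

```text
time: 14.18
tool_pos: [0.4931, 0.4577, 0.0905]
tool_rot: [0.0, 0.0, 1.0, 0.0]
contact_force: [0.5, 0.8, -1.6]
gripper_width: 0.247
grasp_force: 59.8
```

Call:
servo_tool(
  motion=[-1,0,0,0.01,0,-1,0,0,0.018,0,-1,0,0,0.022,0,-1,0,0,0.022,0],
)

```text
time: 14.68
tool_pos: [0.493, 0.4576, 0.0878]
tool_rot: [0.0, 0.0, 1.0, 0.0]
contact_force: [-0.3, 0.2, -1.8]
gripper_width: 0.248
grasp_force: 59.8
```

Call:
servo_tool(
  motion=[-1,0,0,0.008,0,-1,0,0,0.012,0,-1,0,0,0.012,0],
)

```text
time: 15.05
tool_pos: [0.4932, 0.4576, 0.0868]
tool_rot: [0.0, 0.0, 1.0, 0.0]
contact_force: [-1.1, -0.4, 1.1]
gripper_width: 0.249
grasp_force: 60.1
```

Call:
servo_tool(
  motion=[-1,0,0,0.005,0,0,0,0,0,0,0,0,0,0,0,0.1,0,0,-0.2,0,0.1,0,0,-0.6,0],
)

```text
time: 15.68
tool_pos: [0.4914, 0.4563, 0.1555]
tool_rot: [-0.003, 0.0, 1.0, -0.002]
contact_force: [0.8, -0.2, 0.4]
gripper_width: 0.547
grasp_force: 0.0
```

Call:
servo_tool(
  motion=[0.1,0.1,-0.3,-0.25,0,0.1,0.2,-0.7,-0.5,0,0.1,0.25,-1,-0.5,0],
)

```text
time: 16.05
tool_pos: [0.4641, 0.3371, 0.2221]
tool_rot: [0.003, 0.0, 1.0, 0.002]
contact_force: [-0.0, 0.2, -0.1]
gripper_width: 0.55
grasp_force: 0.0
```

Call:
servo_tool(
  motion=[0.1,0.1,-0.5,0,0,0.1,0.26,-1,0,0],
)

```text
time: 16.3
tool_pos: [0.4317, 0.2165, 0.2185]
tool_rot: [0.0, -0.0, 1.0, -0.0]
contact_force: [0.3, -0.7, 0.9]
gripper_width: 0.55
grasp_force: 0.0
```

Call:
servo_tool(
  motion=[0.1,0,-0.5,0,0,0.1,0,-1,0,0],
)

```text
time: 16.55
tool_pos: [0.4316, 0.0964, 0.2185]
tool_rot: [0.001, -0.0, 1.0, -0.0]
contact_force: [0.3, -0.4, 0.4]
gripper_width: 0.553
grasp_force: 0.0
```

Call:
servo_tool(
  motion=[0.1,0,-0.5,0,0.2,0.1,0,-0.9,0,0.46,0.1,0,-0.9,0,0.46,0.1,0,-0.9,0,0.46],
)

```text
time: 17.05
tool_pos: [0.4319, -0.0097, 0.2183]
tool_rot: [0.0, 0.179, 0.984, 0.0]
contact_force: [-0.2, 0.6, -0.2]
gripper_width: 0.546
grasp_force: 0.0
```

```bash
python3 w.py w5.png oblong_lid_mid .038 .06 oblong_box_mouth .058 .075; python3 -c "
from h import *
q=manip.state()['tool_rot'];M=R.from_quat([q[1],q[2],q[3],q[0]]).as_matrix();print(np.degrees(np.arctan2(M[1,1],M[0,1])))
c,im,d=grab('scene'); save(im[150:320,120:460],'s2.png')"
```

```text
tcp [ 0.4319 -0.0092  0.2183] cam [0.358 0.018 0.36 ]
oblong_lid_mid 0.91 [260.2, 190.0] 5550 646 zmax 0.047
 mean [ 0.4294 -0.0319  0.044 ] rect [ 0.4303 -0.0327] [0.0151 0.0509] 68.8 circ [ 0.4301 -0.0334  0.0256] d_xy [-0.0016 -0.0235]
oblong_box_mouth 0.88 [311.9, 333.1] 2394 395 zmax 0.291
 mean [ 0.6059 -0.0365  0.0603] rect [ 0.6196 -0.034 ] [0.0331 0.0696] 65.9 circ [ 0.6196 -0.0349  0.0376] d_xy [ 0.1877 -0.0248]
69.4494020505165
```

View pics/s2.png

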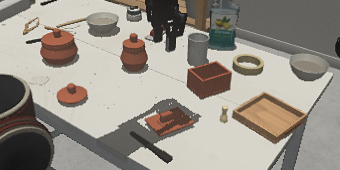

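Crop: the large jar (58,45) and small jar (133,50) are both lidded. The gripper is over the oblong lid at (170,120), and the stamp is still standing at (224,113).

Call:
servo_tool(
  motion=[0,-0.05,-0.19,0.4,0,0,-0.05,-0.19,0.8,0,0,-0.05,-0.19,0.8,0],
)

```text
time: 17.62
tool_pos: [0.4263, -0.0319, 0.1183]
tool_rot: [-0.005, 0.179, 0.984, 0.0]
contact_force: [-0.3, 0.6, -0.8]
gripper_width: 0.504
grasp_force: 0.0
```

Call:
servo_tool(
  motion=[0,0,0,0.5,0,0,0,0,0.8,0,0,0,0,0.8,0,0,0,0,0.8,0],
)

```text
time: 18.12
tool_pos: [0.4319, -0.0336, 0.0293]
tool_rot: [0.002, 0.179, 0.984, -0.0]
contact_force: [0.4, 0.4, 1.1]
gripper_width: 0.501
grasp_force: 0.0
```

Call:
servo_tool(
  motion=[-1,0,0,0,0,-1,0,0,0,0,-1,0,0,0,0,-1,0,0,0,0],
)

```text
time: 18.62
tool_pos: [0.4313, -0.0337, 0.0287]
tool_rot: [0.002, 0.18, 0.984, 0.0]
contact_force: [-0.3, 1.5, 6.7]
gripper_width: 0.159
grasp_force: 58.8
```

Call:
servo_tool(
  motion=[-1,0,0,-0.1,0,-1,0,0,-0.5,0,-1,0,0,-1,0],
)

```text
time: 19.0
tool_pos: [0.4277, -0.0331, 0.1463]
tool_rot: [-0.002, 0.18, 0.984, 0.0]
contact_force: [0.5, -0.3, -2.8]
gripper_width: 0.159
grasp_force: 58.9
```

Call:
servo_tool(
  motion=[-1,-0.4,-0.2,-0.2,0,-1,-0.7,-0.36,-0.2,0,-1,-0.94,-0.36,-0.2,0,-1,-0.94,-0.36,-0.2,0],
)

```text
time: 19.5
tool_pos: [0.5203, -0.1145, 0.1706]
tool_rot: [-0.0, 0.18, 0.984, -0.0]
contact_force: [-0.4, 0.5, -2.3]
gripper_width: 0.162
grasp_force: 59.0
```

```bash
python3 w.py w6.png oblong_box_mouth .058 .07
cat > o.py <<'E'
from h import *
from scipy.optimize import least_squares
c,im,d=grab('wrist'); s=manip.state(); t=s['tool_pos']; q=s['tool_rot']
M=R.from_quat([q[1],q[2],q[3],q[0]]).as_matrix(); print('yaw y',np.degrees(np.arctan2(M[1,1],M[0,1])).round(2))
P=cloud(c,d,(im[:,:,0]>1.5*im[:,:,2].astype(float)))
J=P[(np.hypot(P[:,0]-.643,P[:,1]+.022)<.075)&(P[:,2]>.058)&(P[:,2]<.068)]
def res(p):
    a=np.radians(p[2]); u=(J[:,:2]-p[:2])@np.array([[np.cos(a),-np.sin(a)],[np.sin(a),np.cos(a)]])
    sx=abs(u[:,0])-.0485; sy=abs(u[:,1])-.0345   # rim centre line
    return np.where((sx>-.012)&(sx-sy>0),sx,np.maximum(sx,sy))
best=min((least_squares(res,[.643+i,-.022+j,-22],x_scale=[.01,.01,5],loss='soft_l1',f_scale=.003) for i in (-.005,0,.005) for j in (-.005,0,.005)),key=lambda f:f.cost)
x=best.x; print('box',len(J),J[:,2].mean().round(4),x.round(4),'rms',np.sqrt((res(x)**2).mean()).round(4))
D=np.r_[x[:2]-t[:2],0]; print('d world',D.round(4),'tool',(M.T@D/.12).round(3))
H=(P-t)@M; H=H[(abs(H[:,2])<.03)&(abs(H[:,0])<.07)&(abs(H[:,1])<.06)]
pl=H[(H[:,2]>.003)&(H[:,2]<.015)]; top=H[H[:,2]<-.013]
for n,h in(('plate',pl),('top',top)): print(n,len(h),h.mean(0).round(4),'lo',np.percentile(h,1,axis=0).round(4),'hi',np.percentile(h,99,axis=0).round(4), cv2.minAreaRect(h[:,:2].astype(np.float32)))
E
python3 o.py
```

```text
tcp [ 0.5194 -0.1138  0.1702] cam [ 0.447 -0.087  0.312]
oblong_box_mouth 0.71 [411.9, 273.8] 9262 1811 zmax 0.215
 mean [ 0.6289 -0.009   0.0604] rect [ 0.6444 -0.0212] [0.0765 0.1048] 66.6 circ [ 0.6433 -0.0212  0.0629] d_xy [0.1249 0.0926]
yaw y 69.3
box 1700 0.0604 [ 6.43000e-01 -2.16000e-02 -2.33972e+01] rms 0.0019
d world [0.1242 0.0917 0.    ] tool [-6.98e-01  1.08e+00 -1.00e-03]
plate 13698 [0.0237 0.0002 0.0105] lo [-0.0468 -0.0365  0.0066] hi [0.0521 0.0367 0.0126] ((0.0006458982825279236, -0.00015915930271148682), (0.1043398380279541, 0.0759524405002594), 0.6984127759933472)
top 2856 [ 0.003  -0.0002 -0.0159] lo [-0.0235 -0.0073 -0.0251] hi [ 0.0257  0.0069 -0.0133] ((0.0005086720921099186, -2.6345252990722656e-05), (0.03994522988796234, 0.045745838433504105), 50.66375732421875)
```

View pics/w6.png

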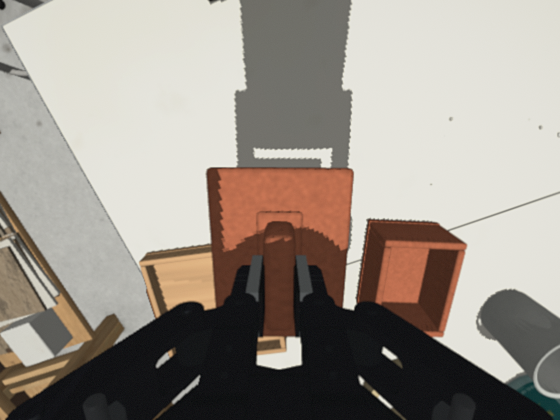

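The box is at (412,274), the oblong lid is held level and centred, and the tray edge is at left. The beaker is far enough away.

Call:
servo_tool(
  motion=[-1,-0.35,0.5,0,0.02,-1,-0.707,0.98,0,0.045,-1,-0.707,0.98,0,0.045],
)

```text
time: 20.02
tool_pos: [0.6417, -0.0312, 0.1703]
tool_rot: [-0.0, 0.196, 0.981, 0.0]
contact_force: [-0.4, -0.4, -1.6]
gripper_width: 0.16
grasp_force: 59.3
```

Call:
servo_tool(
  motion=[-1,0,0.1,0.25,0,-1,0,0.1,0.45,0,-1,0,0.1,0.45,0,-1,0,0.1,0.45,0],
)

```text
time: 20.52
tool_pos: [0.6454, -0.0226, 0.1176]
tool_rot: [0.001, 0.197, 0.98, 0.0]
contact_force: [0.1, -0.6, -1.4]
gripper_width: 0.158
grasp_force: 59.3
```

```bash
python3 o.py | head -3; python3 -c "
from h import *
print(manip.state()['tool_pos'])"
```

```text
yaw y 67.27
box 1253 0.0604 [ 6.44000e-01 -2.10000e-02 -2.33505e+01] rms 0.002
d world [-0.0018  0.0018  0.    ] tool [ 0.02   0.008 -0.   ]
[ 0.64589027 -0.0227558   0.11823031]
```

Call:
servo_tool(
  motion=[-1,0.012,0.006,0.05,0,-1,0.012,0.006,0.18,0,-1,0.012,0.006,0.26,0,-1,0.012,0.006,0.31,0,-1,0.012,0.006,0.31,0],
)

```text
time: 21.2
tool_pos: [0.6443, -0.0214, 0.0791]
tool_rot: [-0.0, 0.197, 0.98, -0.0]
contact_force: [-0.4, 0.4, -1.9]
gripper_width: 0.163
grasp_force: 59.4
```

Call:
servo_tool(
  motion=[-1,0,0,0.008,0,-1,0,0,0.014,0,-1,0,0,0.014,0],
)

```text
time: 21.58
tool_pos: [0.6445, -0.0214, 0.0787]
tool_rot: [0.0, 0.197, 0.98, -0.0]
contact_force: [-3.2, 0.8, 4.9]
gripper_width: 0.16
grasp_force: 60.4
```

Call:
servo_tool(
  motion=[-0.2,0,0,0,0,-0.1,0,0,0,0,0.1,0,0,-0.1,0,0.1,0,0,-0.5,0,0.1,0,0,-1,0],
)

```text
time: 22.2
tool_pos: [0.6433, -0.0213, 0.1976]
tool_rot: [-0.001, 0.197, 0.98, -0.0]
contact_force: [0.8, -0.3, 0.5]
gripper_width: 0.553
grasp_force: 0.0
```

Call:
servo_tool(
  motion=[0.1,0,0,-0.15,-0.24,0.1,0,0,-0.15,-0.5,0.1,0,0,-0.15,-0.5],
)

```text
time: 22.58
tool_pos: [0.6445, -0.0215, 0.2166]
tool_rot: [0.001, 0.003, 1.0, -0.0]
contact_force: [-0.4, -0.7, -0.1]
gripper_width: 0.549
grasp_force: 0.0
```

Call:
servo_tool(
  motion=[0.1,0.4,0.3,0,0,0.1,0.8,0.6,0,0,0.1,1,0.9,0,0],
)

```text
time: 22.95
tool_pos: [0.5225, 0.0879, 0.2149]
tool_rot: [-0.001, 0.004, 1.0, 0.0]
contact_force: [1.2, 0.1, -0.1]
gripper_width: 0.552
grasp_force: 0.0
```

Call:
servo_tool(
  motion=[0.1,0.4,0.4,0,0,0.1,0.8,0.8,0,0,0.1,1,0.95,0,0,0.1,1,0.95,0,0],
)

```text
time: 23.45
tool_pos: [0.4034, 0.2029, 0.2153]
tool_rot: [0.0, 0.001, 1.0, 0.0]
contact_force: [-0.0, 0.1, 0.8]
gripper_width: 0.552
grasp_force: 0.0
```

```bash
python3 w.py w7.png spare_lid_mid .038 .06
python3 - <<'E'
from h import *
for n in ('scene','side'):
    c,im,d=grab(n); save(im,'chk_'+n+'.png')
    P=cloud(c,d,(im[:,:,0]>1.5*im[:,:,2].astype(float)))
    for k,x,y,z in(('small',.601,.228,.084),('large',.4905,.457,.072),('box',.644,-.021,.062)):
        Q=P[(np.hypot(P[:,0]-x,P[:,1]-y)<.07)]; T=Q[Q[:,2]>z+.026]; pl=Q[(Q[:,2]>z+.001)&(Q[:,2]<z+.014)]
        A=np.c_[pl[:,:2]-[x,y],np.ones(len(pl))]
        print(n,k,'knob top',np.percentile(T[:,2],95).round(4),'exp',z+.034,T.mean(0).round(4),'slope',np.degrees(np.linalg.lstsq(A,pl[:,2],rcond=None)[0][:2]).round(1))
E
```

```text
tcp [0.4045 0.202  0.2154] cam [0.324 0.203 0.357]
spare_lid_mid 0.87 [324.0, 147.1] 4715 420 zmax 0.046
 mean [0.3591 0.2502 0.0438] rect [0.3596 0.2505] [0.0225 0.0229] 78.9 circ [0.3597 0.2506 0.0119] d_xy [-0.0449  0.0484]
scene small knob top 0.1183 exp 0.11800000000000001 [0.5964 0.225  0.1153] slope [2.7 3. ]
scene large knob top 0.1061 exp 0.106 [0.4876 0.4537 0.1028] slope [0.7 1.2]
scene box knob top 0.0971 exp 0.096 [ 0.6393 -0.0226  0.0934] slope [0.9 0.7]
side small knob top 0.1192 exp 0.11800000000000001 [0.597  0.2226 0.1151] slope [0.9 2.1]Traceback (most recent call last):
  File "<stdin>", line 8, in <module>
    return _quantile_unchecked(
        a, q, axis, out, overwrite_input, method, keepdims, weights)
    return _ureduce(a,
                    func=_quantile_ureduce_func,
    ...<5 lines>...
                    overwrite_input=overwrite_input,
                    method=method)
    r = func(a, **kwargs)
    result = _quantile(arr,
                       quantiles=q,
    ...<2 lines>...
                       out=out,
                       weights=wgt)
    slices_having_nans = np.isnan(arr[-1, ...])
                                  ~~~^^^^^^^^^
IndexError: index -1 is out of bounds for axis 0 with size 0
```

View pics/w7.png

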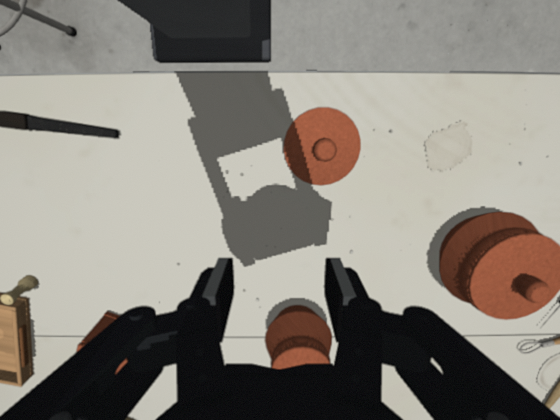

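All three lids show the expected knob heights, within about 1 mm. The spare is at (324,147), and the lidded large jar is at (510,260).

Call:
servo_tool(
  motion=[0.1,0.39,0.4,0.4,0,0.1,0.39,0.4,0.8,0,0.1,0.39,0.4,0.8,0],
)

```text
time: 24.02
tool_pos: [0.3547, 0.2477, 0.1141]
tool_rot: [-0.005, 0.002, 1.0, -0.003]
contact_force: [1.2, -0.7, 0.4]
gripper_width: 0.551
grasp_force: 0.0
```

Call:
servo_tool(
  motion=[0.1,0,0,0.5,0,0.1,0,0,0.78,0,0.1,0,0,0.78,0,0.1,0,0,0.78,0],
)

```text
time: 24.52
tool_pos: [0.3615, 0.2503, 0.0289]
tool_rot: [0.002, 0.003, 1.0, 0.001]
contact_force: [0.5, -1.1, -0.0]
gripper_width: 0.55
grasp_force: 0.0
```

Call:
servo_tool(
  motion=[-1,0,0,0,0,-1,0,0,0,0,-1,0,0,0,0,-1,0,0,0,0],
)

```text
time: 25.02
tool_pos: [0.3607, 0.2506, 0.0286]
tool_rot: [0.002, 0.002, 1.0, 0.001]
contact_force: [-0.5, -1.0, 5.2]
gripper_width: 0.249
grasp_force: 58.5
```

Call:
servo_tool(
  motion=[-1,0,0,-0.1,0,-1,0,0,-0.5,0,-1,0,0,-1,0],
)

```text
time: 25.4
tool_pos: [0.3573, 0.2492, 0.1466]
tool_rot: [-0.001, 0.002, 1.0, -0.001]
contact_force: [1.5, 1.2, -1.3]
gripper_width: 0.248
grasp_force: 59.1
```

Call:
servo_tool(
  motion=[-1,-0.26,-0.5,-0.2,0,-1,-0.53,-1,-0.3,0],
)

```text
time: 25.65
tool_pos: [0.4155, 0.1429, 0.1823]
tool_rot: [0.003, 0.0, 1.0, 0.001]
contact_force: [0.7, 0.5, -0.7]
gripper_width: 0.247
grasp_force: 59.1
```

Call:
servo_tool(
  motion=[-1,-0.26,-0.5,0,0,-1,-0.53,-1,0,0],
)

```text
time: 25.9
tool_pos: [0.4731, 0.0308, 0.1805]
tool_rot: [0.001, 0.002, 1.0, 0.0]
contact_force: [0.9, 0.9, 0.1]
gripper_width: 0.248
grasp_force: 59.1
```

Call:
servo_tool(
  motion=[-1,-0.26,-0.5,0,0,-1,-0.53,-1,0,0],
)

```text
time: 26.15
tool_pos: [0.531, -0.0802, 0.18]
tool_rot: [0.001, 0.002, 1.0, -0.0]
contact_force: [0.8, 0.2, -0.5]
gripper_width: 0.25
grasp_force: 59.1
```

Call:
servo_tool(
  motion=[-1,-0.25,-0.5,0,0,-1,-0.5,-0.97,0,0,-1,-0.5,-0.97,0,0,-1,-0.5,-0.97,0,0],
)

```text
time: 26.65
tool_pos: [0.5896, -0.1947, 0.1791]
tool_rot: [-0.0, 0.002, 1.0, 0.0]
contact_force: [-0.4, 0.2, -0.4]
gripper_width: 0.245
grasp_force: 59.2
```

```bash
python3 w.py w8.png seconds_tray_floor .019 .032 stamp_mid .02 .06
python3 - <<'E'
from h import *
c,im,d=grab('scene'); t=manip.state()['tool_pos']
P=cloud(c,d,models.regions_of('scene','seconds_tray_floor')[0]['mask']);P=P[(P[:,2]>.02)&(P[:,2]<.03)]
print(cv2.minAreaRect(P[:,:2].astype(np.float32)),t)
E
python3 q.py | sed -n 6,12p
```

```text
tcp [ 0.5895 -0.1939  0.1791] cam [ 0.511 -0.194  0.321]
seconds_tray_floor 0.71 [213.5, 178.2] 8499 2112 zmax 0.167
 mean [ 0.582  -0.2476  0.0223] rect [ 0.616  -0.2284] [0.1434 0.1406] 77.5 circ [ 0.6156 -0.2259  0.0976] d_xy [ 0.0265 -0.0344]
stamp_mid 0.81 [344.3, 142.2] 466 285 zmax 0.045
 mean [ 0.5371 -0.1328  0.0401] rect [ 0.5377 -0.132 ] [0.0151 0.0148] 46.0 circ [ 0.5385 -0.1319  0.0075] d_xy [-0.0518  0.0619]
((0.8663578033447266, -0.052548669278621674), (0.004297611769288778, 0.0062682232819497585), 80.55599975585938) [ 0.58950828 -0.19334905  0.1792037 ]
-0.025 [(156, np.float64(-0.0124)), (176, np.float64(-0.0109)), (183, np.float64(-0.0096)), (183, np.float64(-0.0092)), (173, np.float64(-0.0097)), (171, np.float64(-0.0107)), (160, np.float64(-0.0124))]
-0.02 [(166, np.float64(-0.0117)), (167, np.float64(-0.0101)), (181, np.float64(-0.0086)), (180, np.float64(-0.0082)), (182, np.float64(-0.0087)), (166, np.float64(-0.01)), (164, np.float64(-0.0117))]
-0.015 [(154, np.float64(-0.0112)), (160, np.float64(-0.0094)), (167, np.float64(-0.0079)), (205, np.float64(-0.0048)), (166, np.float64(-0.008)), (167, np.float64(-0.0093)), (155, np.float64(-0.0112))]
-0.01 [(148, np.float64(-0.0109)), (185, np.float64(-0.007)), (305, np.float64(0.0008)), (584, np.float64(0.0069)), (348, np.float64(0.0012)), (166, np.float64(-0.0077)), (152, np.float64(-0.0108))]
-0.005 [(146, np.float64(-0.0106)), (130, np.float64(-0.0031)), (205, np.float64(0.0077)), (196, np.float64(0.0161)), (221, np.float64(0.0088)), (118, np.float64(-0.0047)), (145, np.float64(-0.0106))]
-0.0 [(138, np.float64(-0.0107)), (40, np.float64(-0.009)), (107, np.float64(0.0156)), (195, np.float64(0.0161)), (115, np.float64(0.0158)), (35, np.float64(-0.0088)), (137, np.float64(-0.0105))]
0.005 [(91, np.float64(-0.011)), 0, (56, np.float64(0.0152)), (173, np.float64(0.0161)), (71, np.float64(0.0157)), 0, (86, np.float64(-0.011))]
```

View pics/w8.png

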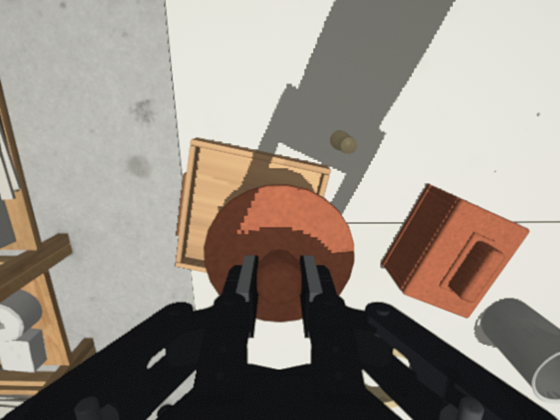

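The tray is at (214,178), the spare is held level, the stamp stands at (344,142) and the oblong lid is seated at (475,265).

Call:
servo_tool(
  motion=[-1,-0.215,-0.28,0,0,-1,-0.215,-0.28,0.3,0,-1,-0.215,-0.28,0.65,0,-1,-0.215,-0.28,0.95,0],
)

```text
time: 27.45
tool_pos: [0.6152, -0.2277, 0.0635]
tool_rot: [-0.0, 0.002, 1.0, 0.0]
contact_force: [-0.1, 0.3, -1.1]
gripper_width: 0.246
grasp_force: 59.2
```

Call:
servo_tool(
  motion=[-1,0,0,0.1,0,-1,0,0,0.17,0,-1,0,0,0.2,0,-1,0,0,0.21,0,-1,0,0,0.21,0],
)

```text
time: 28.08
tool_pos: [0.6162, -0.2289, 0.0407]
tool_rot: [0.001, 0.002, 1.0, -0.0]
contact_force: [-0.2, 0.4, -1.6]
gripper_width: 0.249
grasp_force: 59.2
```

Call:
servo_tool(
  motion=[-1,0,0,0.015,0,-1,0,0,0.025,0,-1,0,0,0.033,0,-1,0,0,0.037,0,-1,0,0,0.037,0],
)

```text
time: 28.7
tool_pos: [0.6155, -0.2285, 0.035]
tool_rot: [-0.0, 0.002, 1.0, 0.0]
contact_force: [0.7, 0.1, -0.8]
gripper_width: 0.249
grasp_force: 59.2
```

Call:
servo_tool(
  motion=[-1,0,0,0.006,0,-1,0,0,0.009,0,-1,0,0,0.009,0],
)

```text
time: 29.08
tool_pos: [0.6156, -0.2286, 0.0347]
tool_rot: [-0.0, 0.002, 1.0, -0.0]
contact_force: [-2.9, 0.8, 4.9]
gripper_width: 0.247
grasp_force: 59.7
```

In contact; release, retreat upward and back, then check.

Call:
servo_tool(
  motion=[-0.1,0,0,0,0,0,0,0,0,0,0.1,0,0,-0.05,0,0.1,0,0,-0.4,0,0.1,0,0,-0.9,0],
)

```text
time: 29.7
tool_pos: [0.6141, -0.2278, 0.1409]
tool_rot: [-0.002, 0.002, 1.0, 0.001]
contact_force: [1.1, 0.0, -0.4]
gripper_width: 0.555
grasp_force: 0.0
```

Call:
servo_tool(
  motion=[0.1,0.4,0,-0.4,0,0.1,0.8,0,-0.8,0,0.1,1,0,-1,0,0.1,1,0,-1,0],
)

```text
time: 30.2
tool_pos: [0.4958, -0.229, 0.2668]
tool_rot: [0.004, 0.003, 1.0, -0.002]
contact_force: [-0.3, -0.1, 0.8]
gripper_width: 0.55
grasp_force: 0.0
```

Run:
```python
from h import *
a=[]
for n in ('scene','side'):
    c,im,d=grab(n); a.append(im)
    P=cloud(c,d,(im[:,:,0]>1.5*im[:,:,2].astype(float)))
    for k,x,y,z in(('small',.601,.228,.084),('large',.4905,.457,.072),('box',.644,-.021,.062),('spare',.6155,-.2285,.018)):
        Q=P[(np.hypot(P[:,0]-x,P[:,1]-y)<.06)]; T=Q[Q[:,2]>z+.026]
        if len(T)>5: print(n,k,'knob top',np.percentile(T[:,2],95).round(4),'exp',round(z+.034,3),T.mean(0).round(4))
    for k in('stamp_mid','beaker_mid','seconds_tray_floor'):
        for r in models.regions_of(n,k)[:1]:
            Q=cloud(c,d,r['mask']); print(n,k,round(r['p'],2),np.percentile(Q,2,axis=0).round(3),np.percentile(Q,98,axis=0).round(3))
save(cv2.resize(np.vstack([a[0][150:330,130:470],a[1][120:340,140:480]]),None,fx=1.48,fy=1.48),'fin.png')
```

```text
scene small knob top 0.1182 exp 0.118 [0.5962 0.2249 0.1149]
scene large knob top 0.1056 exp 0.106 [0.4882 0.454  0.1024]
scene box knob top 0.0968 exp 0.096 [ 0.6388 -0.0221  0.0933]
scene spare knob top 0.0544 exp 0.052 [ 0.611  -0.2295  0.051 ]
scene stamp_mid 0.36 [ 0.583 -0.074  0.002] [0.672 0.029 0.061]
scene seconds_tray_floor 0.74 [ 0.535 -0.304  0.001] [ 0.692 -0.151  0.026]
side small knob top 0.1197 exp 0.118 [0.5969 0.2221 0.1159]
side large knob top 0.1081 exp 0.106 [0.4856 0.4491 0.1028]
side spare knob top 0.0549 exp 0.052 [ 0.6124 -0.2307  0.0508]
side stamp_mid 0.54 [ 0.526 -0.142  0.005] [ 0.542 -0.129  0.046]
side beaker_mid 0.71 [0.737 0.056 0.006] [0.79  0.11  0.093]
side seconds_tray_floor 0.62 [ 0.537 -0.305  0.002] [ 0.689 -0.152  0.027]
```

View pics/fin.png

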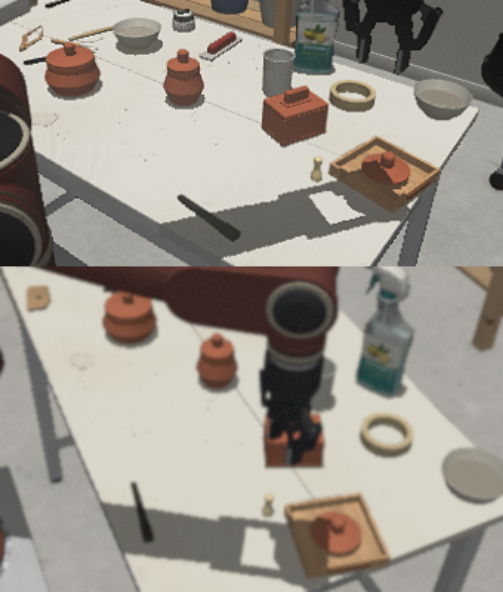

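The final view shows all three pots lidded, the spare flat in the tray centre, and the stamp and beaker still standing.

```bash
python3 -c "
from h import *
print(job_done())"
```

```text
the job is handed in; nothing more can be done
None
```

The job is handed in, at about 31 s on the robot's clock: the small, large and oblong lids are seated on their pots, the spare stands in the tray, and the final camera check showed pots, tray, stamp and beaker where they were.

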